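# Set out the pH reference bottles in their colour dishes

## Robot

A 7-joint arm with a two-finger parallel gripper is mounted at the origin on the work surface. World frame = base frame: x ahead of the robot, y to its left, z up, the work surface at z = 0. Lengths are in m, angles in rad, forces in N, time in s.
With the tool pointing down it reaches from about 0.4 to 0.875 m from the base axis. Payload 4.4 kg.
Tool frame: the origin (TCP) lies at the very end of the fingers, on their centre line; the grasp point (between the pads) lies 19 mm behind it; z points along the fingers, y is the line along which they close (so a half turn about z gives the same grasp; the last joint's range is limited). The gripper opens to 85 mm and grips with 20 to 120 N. Pads are 22 mm wide; open, the fingers measure 114 mm over their backs; the gripper's body (76 mm by 85 mm) begins 54 mm behind the grasp point. The pads swing forward as they close: fully open they stand 13 mm farther back than shut.
Start: joints at [-1.301, 0.628, 0.038, 1.517, -0.027, 0.996, -0.02], TCP at [0.214, 0.614, 0.208] pointing down, gripper open.
Joint ranges: [-3.06, 3.06], [-0.37, 2.12], [-1.25, 1.32], [0.18, 2.47], [-1.1, 4.24], [0.23, 1.98], [-2.94, 2.94]. Speed limits (rad/s): [2.57, 2.57, 3.14, 3.14, 3.14, 3.14, 3.14].

## Interface

Orientations are given as a rotation vector (axis times angle).
In Python, from plant import bot, cams, job, models gives the robot as it stands.
- The arm moves only by the shell command python3 -m jog 'ROWS' [FORCE]. ROWS is JSON, a list of rows, each an object with "travel": the shift along the tool's x, y, z in mm, a list of three; "roll": the turn about the tool's z in rad; "fingers": the finger opening in mm, from 0 to 85.4. A call has 1 to 20 rows; each row is the pose to reach, as a shift and turn from the pose commanded when the call began, along the tool's axes at that moment; what a row does not reach only later rows make up. A row lasts 1/10 s, in which the tool goes at most 50 mm and 8.59 degrees, less where a joint would pass 70% of its speed; a pose out of reach is approached as far as the arm can. A call with a gripper value outside its range is refused whole. The fingers move at their own pace and stop on an object; FORCE is the grip in N (left out, the last holds). Time passes only in rows, so rows that repeat a pose let the fingers close. It gives the time, the measured TCP pose, the force, the opening and the grip force at its end, in the units of the state.
- bot.read_state(): the state, without advancing time (a new reading comes with each control period).
- cams.read_camera(name): name is "side" or "top"; returns a dict with "frame" (480x640x3 uint8, blue, green, red), "intrinsics" (3x3 intrinsics, pixels), "position" and "rotation" of the camera in the world. Camera axes: x right, y down, z forward; pixel columns grow to the right and rows downward; lengths in m; the calibration is good to about 2 mm. A picture is of the moment at which its call begins. There is no depth.
- job.close_job(): hands the job in; it is judged then, once.
Trained networks look in the newest picture that a camera, given by its name, has taken for a name from the list of things; names that differ only in an ending like _2 or _b are one class to them, and where a whole thing is asked for, a point or a joint stands for the part that bears it (a point fixed in the world has none). Each returns a list of dicts, best first, with "conf" (0 to 1); they miss things now and then, are a little off and sometimes report something else, mostly with a low value. They report only what shows in the picture. A call takes as long as a camera call.
- models.recognise(camera, label): "position" ([x, y, z] in m, in world coordinates, good to about 4 mm: the middle of the surface that is visible of it).
- models.silhouettes(camera, label): "pixels" (480x640 bool, what is visible of it).
The state is a dict: "clock": time; "joint_positions": joint angles; "dq": joint speeds; "joint_torque": joint torques, N m; "ee_pos": TCP position; "tool_rot": TCP orientation; "wrist_force": force on the tool from outside, world axes, zero at the start; "ft_torque": the same for the moment, N m; "finger_gap": opening from 0.0 (shut) to 1.0 (fully open); "grasp_force": force on a finger pad.
Only numpy, scipy, OpenCV 4.12 (cv2) and the standard library are available. Lean on these libraries where they do the work, as an engineer would, in place of code of your own. Each camera call takes 0.05 s, during which the arm holds its last target. There are 200 camera calls.

## Task

Set out the pH reference samples: stand each of the four small bottles upright inside the dish that has the colour of its cap, working from acid to alkaline - red first, then yellow, then green, then blue. Set each one down in its dish rather than letting it drop, and leave the two wide squat jars where they are.

Things in the scene. Friction and masses are not known exactly. Their poses are not given: they have to be found in the camera images.
- bottle_red: Small loose upright sample bottle, rigid: white round body 36 mm in diameter with straight sides up to 46 mm, narrow shoulder, then a red screw cap 32 mm in diameter; 66 mm tall in all, 40 to 85 g. Origin: centre of its underside; z up along its axis. It holds the strongly acid reference sample.
- bottle_yellow: Small loose upright sample bottle, rigid: white round body 36 mm in diameter with straight sides up to 46 mm, narrow shoulder, then a yellow screw cap 32 mm in diameter; 66 mm tall in all, 40 to 85 g. Origin: centre of its underside; z up along its axis. It holds the weakly acid reference sample.
- bottle_green: Small loose upright sample bottle, rigid: white round body 36 mm in diameter with straight sides up to 46 mm, narrow shoulder, then a green screw cap 32 mm in diameter; 66 mm tall in all, 40 to 85 g. Origin: centre of its underside; z up along its axis. It holds the neutral reference sample.
- bottle_blue: Small loose upright sample bottle, rigid: white round body 36 mm in diameter with straight sides up to 46 mm, narrow shoulder, then a blue screw cap 32 mm in diameter; 66 mm tall in all, 40 to 85 g. Origin: centre of its underside; z up along its axis. It holds the alkaline reference sample.
- dish_red: Round shallow red dish that does not move (stuck to the table), 68 mm outside and 60 mm inside diameter; rim 9 mm high above the table, 4 mm wall, flat red floor 4 mm above the table with a white disc 36 mm across printed in its middle. Origin: centre of its underside, on the table; z up. Place of the red-capped bottle.
- dish_yellow: Round shallow yellow dish that does not move (stuck to the table), 68 mm outside and 60 mm inside diameter; rim 9 mm high above the table, 4 mm wall, flat yellow floor 4 mm above the table with a white disc 36 mm across printed in its middle. Origin: centre of its underside, on the table; z up. Place of the yellow-capped bottle.
- dish_green: Round shallow green dish that does not move (stuck to the table), 68 mm outside and 60 mm inside diameter; rim 9 mm high above the table, 4 mm wall, flat green floor 4 mm above the table with a white disc 36 mm across printed in its middle. Origin: centre of its underside, on the table; z up. Place of the green-capped bottle.
- dish_blue: Round shallow blue dish that does not move (stuck to the table), 68 mm outside and 60 mm inside diameter; rim 9 mm high above the table, 4 mm wall, flat blue floor 4 mm above the table with a white disc 36 mm across printed in its middle. Origin: centre of its underside, on the table; z up. Place of the blue-capped bottle.
- jar_red: Loose wide squat jar, 50 mm tall, white body 58 mm in diameter under a plain red flat-topped lid 62 mm in diameter, about 140 g. Not one of the sample bottles: stays where it is. Origin: centre of its underside; z up.
- jar_blue: Loose wide squat jar, 50 mm tall, white body 58 mm in diameter under a plain blue flat-topped lid 62 mm in diameter, about 140 g. Not one of the sample bottles: stays where it is. Origin: centre of its underside; z up.

How it is judged:
By the outcome, as a careful person would: the job done as asked, in the order asked, and still so for the second after the job is handed in, with the robot touching nothing.
It also fails if it takes over 99 s, if anything falls off the work surface, if the arm or the gripper's body presses on something with over 40 N, if the wrist force passes 120 N, or if a joint passes its speed limit or range.

## Working session

There is one attempt and no reset: what is moved stays moved. The work goes in short steps, Python scripts to look and compute and a shell command to move; the robot and the scene stay as the last step left them, time stands still between calls to the robot, and variables do not carry over. Pictures are saved under pics/ and viewed, at most 14 in all, crops included, and the job is handed in when it is done.

```bash
ls; mkdir -p pics
python3 - <<'E'
from plant import bot, cams, job, models
import cv2,numpy as np
s=bot.read_state();print({k:np.round(s[k],3).tolist() for k in s})
for c in ("top","side"):
    d=cams.read_camera(c);cv2.imwrite(f"pics/{c}0.png",d["frame"]);print(c,np.round(d["position"],3),np.round(d["rotation"],3).tolist(),np.round(d["intrinsics"],1).tolist())
    for n in ["bottle","dish"]:
        for k in ["red","yellow","green","blue"]:
            print(c,n,k,[(np.round(r["position"],3).tolist(),round(r["conf"],2)) for r in models.recognise(c,n+"_"+k)][:3])
    for k in ["red","blue"]:
        print(c,"jar",k,[(np.round(r["position"],3).tolist(),round(r["conf"],2)) for r in models.recognise(c,"jar_"+k)][:3])
E
```

```text
pics
{'clock': 0.0, 'joint_positions': [-1.301, 0.629, 0.038, 1.518, -0.027, 0.996, -0.02], 'dq': [0.0, 0.001, -0.002, -0.003, 0.001, -0.0, 0.001], 'joint_torque': [-0.0, -56.341, 1.227, -19.345, 0.011, 0.01, 0.0], 'ee_pos': [0.214, 0.613, 0.207], 'tool_rot': [-0.525, -3.097, 0.003], 'wrist_force': [0.743, 0.064, -0.136], 'ft_torque': [0.0, -0.012, -0.041], 'grasp_force': 0.0, 'finger_gap': 0.998}
top [0.459 0.008 0.996] [-2.155, 2.212, -0.065] [[509.8, 0.0, 303.9], [0.0, 509.8, 245.0], [0.0, 0.0, 1.0]]
top bottle red [([0.428, -0.134, 0.062], 0.62)]
top bottle yellow [([0.596, 0.153, 0.067], 0.66), ([0.609, 0.313, 0.004], 0.34)]
top bottle green [([0.467, -0.019, 0.062], 0.71)]
top bottle blue [([0.466, 0.175, 0.066], 0.73)]
top dish red [([0.607, 0.315, 0.007], 0.83), ([0.46, 0.334, 0.053], 0.73)]
top dish yellow [([0.612, 0.005, 0.004], 0.92), ([0.607, 0.311, 0.004], 0.27)]
top dish green [([0.591, -0.331, 0.006], 0.89)]
top dish blue [([0.605, -0.165, 0.004], 0.97)]
top jar red [([0.608, 0.004, 0.004], 0.6), ([0.461, 0.339, 0.051], 0.55)]
top jar blue [([0.439, -0.332, 0.047], 0.78)]
side [ 0.155 -0.996  0.67 ] [-2.098, 0.365, -0.228] [[583.8, 0.0, 331.9], [0.0, 583.8, 237.7], [0.0, 0.0, 1.0]]
side bottle red [([0.432, -0.152, 0.039], 0.59)]
side bottle yellow [([0.594, 0.142, 0.04], 0.62)]
side bottle green [([0.466, -0.032, 0.04], 0.63)]
side bottle blue [([0.459, 0.164, 0.038], 0.62)]
side dish red [([0.609, 0.315, 0.003], 0.79)]
side dish yellow [([0.614, -0.002, 0.004], 0.73)]
side dish green []
side dish blue [([0.604, -0.168, 0.004], 0.95)]
side jar red [([0.453, 0.32, 0.032], 0.85)]
side jar blue [([0.438, -0.351, 0.052], 0.68)]
```

View pics/top0.png

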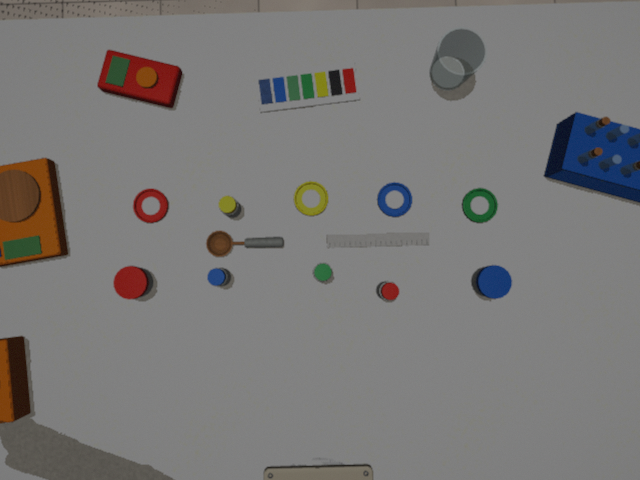

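View pics/side0.png

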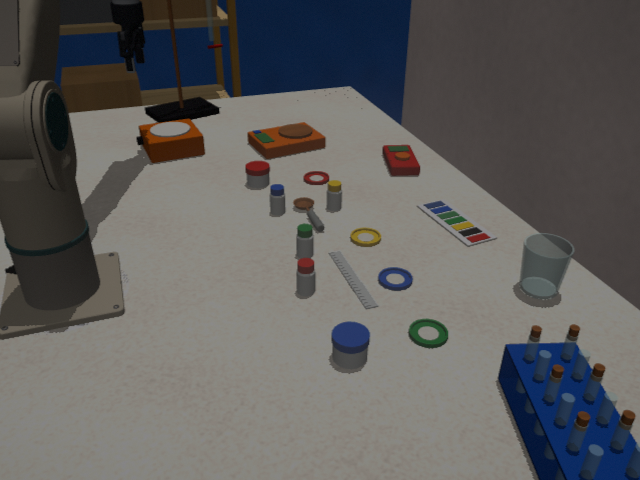

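The top view shows four dishes in a row (red 151,206; yellow 311,199; blue 394,200; green 480,206), and bottles at red 389,291, yellow 229,206, green 323,272 and blue 218,277. The jars are at 131,283 and 493,282, and the side view agrees. Next I'll refine the positions by colour.

```bash
cat > h.py <<'E'
import numpy as np,cv2
from scipy.spatial.transform import Rotation as R
from plant import bot,cams,models
HUE={"red":0,"yellow":29,"green":68,"blue":112}
def ray(d,uv,z):
    K=np.array(d["intrinsics"]);v=R.from_rotvec(d["rotation"]).apply(np.linalg.inv(K)@[uv[0],uv[1],1.])
    p=np.array(d["position"]);return p+v*(z-p[2])/v[2]
def proj(d,P):
    q=np.array(d["intrinsics"])@R.from_rotvec(d["rotation"]).inv().apply(np.array(P)-d["position"]);return q[:2]/q[2]
def blob(d,col,P,r):
    """centre of the enclosing outline of colour col near the world point P, within r px"""
    hsv=cv2.cvtColor(d["frame"],cv2.COLOR_BGR2HSV).astype(int);dh=abs(hsv[...,0]-HUE[col]);dh=np.minimum(dh,180-dh)
    u=proj(d,P);yy,xx=np.mgrid[:480,:640]
    m=((dh<14)&(hsv[...,1]>110)&(hsv[...,2]>50)&(np.hypot(xx-u[0],yy-u[1])<r)).astype(np.uint8)
    c=max(cv2.findContours(m,cv2.RETR_EXTERNAL,cv2.CHAIN_APPROX_NONE)[0],key=cv2.contourArea)
    return cv2.fitEllipse(c)
def delta(target):
    s=bot.read_state();return np.round(R.from_rotvec(s["tool_rot"]).inv().apply(np.array(target)-s["ee_pos"])*1000,1)
E
python3 - <<'E'
from h import *
B={"red":(.428,-.134),"yellow":(.596,.153),"green":(.467,-.019),"blue":(.466,.175)}
D={"red":(.607,.315),"yellow":(.612,.005),"green":(.591,-.331),"blue":(.605,-.165)}
for c in("top","side"):
    d=cams.read_camera(c)
    for k in B:
        # cap spans ~z .048-.066 ; top view sees cap top
        if c=="top":
            e=blob(d,k,(*B[k],.066),18);print(c,"bottle",k,np.round(ray(d,e[0],.064),3),np.round(e[1],1))
        else:
            e=blob(d,k,(*B[k],.057),16);print(c,"bottle",k,np.round(ray(d,e[0],.058),3),np.round(e[1],1))
        e=blob(d,k,(*D[k],.007),30);print(c,"dish",k,np.round(ray(d,e[0],.007),3),np.round(e[1],1))
s=bot.read_state();print(R.from_rotvec(s["tool_rot"]).as_matrix().round(3))
E
```

```text
top bottle red [ 0.434 -0.14   0.064] [16.1 16.9]
top dish red [0.612 0.314 0.007] [33.  33.6]
top bottle yellow [0.601 0.154 0.064] [15.8 16.6]
top dish yellow [ 0.617 -0.001  0.007] [33.  33.2]
top bottle green [ 0.472 -0.019  0.064] [15.5 15.7]
top dish green [ 0.595 -0.33   0.007] [32.6 33.6]
top bottle blue [0.468 0.176 0.064] [15.7 16.5]
top dish blue [ 0.611 -0.165  0.007] [32.9 33.3]
side bottle red [ 0.43  -0.14   0.058] [14.5 15.8]
side dish red [0.605 0.306 0.007] [12.8 24.5]
side bottle yellow [0.597 0.153 0.058] [11.4 12.9]
side dish yellow [ 0.611 -0.007  0.007] [18. 30.]
side bottle green [ 0.47  -0.01   0.058] [ 5.4 13.7]
side dish green [ 0.589 -0.335  0.007] [21.3 37.7]
side bottle blue [0.466 0.185 0.058] [ 5.5 12.2]
side dish blue [ 0.605 -0.167  0.007] [18.7 32.9]
[[-0.944  0.33  -0.   ]
 [ 0.33   0.944 -0.   ]
 [ 0.    -0.    -1.   ]]
```

```bash
python3 -m jog '[{"travel":[-40,-27,0],"roll":-0.05,"fingers":85},{"travel":[-80,-54,0],"roll":-0.1,"fingers":85},{"travel":[-120,-81,0],"roll":-0.15,"fingers":85},{"travel":[-160,-108,0],"roll":-0.2,"fingers":85},{"travel":[-200,-135,0],"roll":-0.25,"fingers":85},{"travel":[-240,-162,0],"roll":-0.3,"fingers":85},{"travel":[-280,-190,0],"roll":-0.336,"fingers":85},{"travel":[-326,-218,0],"roll":-0.336,"fingers":85},{"travel":[-326,-218,0],"roll":-0.336,"fingers":85},{"travel":[-326,-218,0],"roll":-0.336,"fingers":85}]' 40; python3 -c "
from h import *
print(delta((.432,-.140,.12)),R.from_rotvec(bot.read_state()['tool_rot']).as_matrix().round(3))"
```

```text
clock: 2.2
ee_pos: [0.4514, 0.2989, 0.2078]
tool_rot: [0.007, 3.141, -0.0]
wrist_force: [-0.2, 1.0, 0.2]
finger_gap: 0.995
grasp_force: 0.0
[  17.6 -438.9   87.8] [[-1.     0.004  0.   ]
 [ 0.004  1.    -0.   ]
 [-0.    -0.    -1.   ]]
```

```bash
python3 -m jog '[{"travel":[2,-48,10],"roll":0,"fingers":85},{"travel":[4,-96,20],"roll":0,"fingers":85},{"travel":[6,-144,30],"roll":0,"fingers":85},{"travel":[8,-192,40],"roll":0,"fingers":85},{"travel":[10,-240,50],"roll":0,"fingers":85},{"travel":[12,-288,60],"roll":0,"fingers":85},{"travel":[14,-336,70],"roll":0,"fingers":85},{"travel":[16,-384,80],"roll":0,"fingers":85},{"travel":[17.6,-430,88],"roll":0,"fingers":85},{"travel":[17.6,-439,88],"roll":0,"fingers":85},{"travel":[17.6,-439,88],"roll":0,"fingers":85},{"travel":[17.6,-439,88],"roll":0,"fingers":85}]'
python3 - <<'E'
from h import *
print(delta((.432,-.140,.012)))
d=cams.read_camera("side");f=d["frame"];u=proj(d,(.432,-.14,.06)).astype(int)
cv2.imwrite("pics/s1.png",cv2.resize(f[u[1]-90:u[1]+90,u[0]-110:u[0]+110],None,fx=3,fy=3))
E
```

```text
clock: 3.4
ee_pos: [0.4333, -0.136, 0.1199]
tool_rot: [-0.005, 3.141, 0.002]
wrist_force: [0.8, -0.6, 0.2]
finger_gap: 0.997
grasp_force: 0.0
[  1.4  -4.2 107.9]
```

View pics/s1.png

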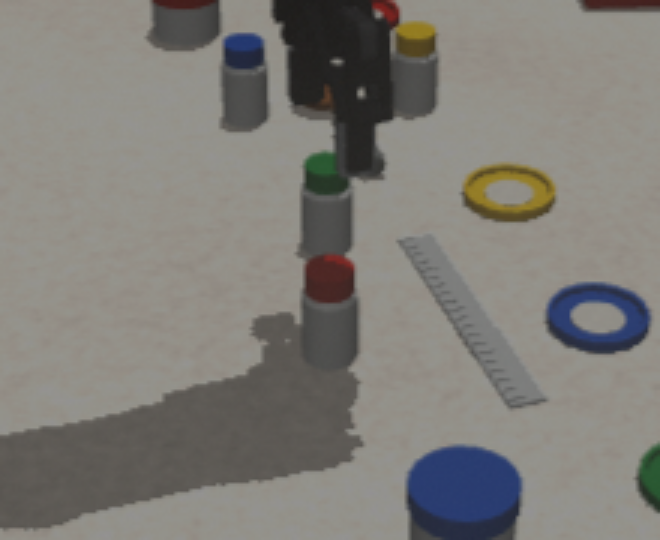

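The gripper sits above the red bottle at about (330,270) in the crop. The near finger is at (355,150), where it projects if aligned.

```bash
python3 -m jog '[{"travel":[1,-4,30],"roll":0,"fingers":85},{"travel":[1,-4,60],"roll":0,"fingers":85},{"travel":[1,-4,85],"roll":0,"fingers":85},{"travel":[1,-4,100],"roll":0,"fingers":85},{"travel":[1,-4,108],"roll":0,"fingers":85},{"travel":[1,-4,108],"roll":0,"fingers":85},{"travel":[1,-4,108],"roll":0,"fingers":30},{"travel":[1,-4,108],"roll":0,"fingers":30},{"travel":[1,-4,108],"roll":0,"fingers":30},{"travel":[1,-4,108],"roll":0,"fingers":30},{"travel":[1,-4,108],"roll":0,"fingers":30},{"travel":[1,-4,108],"roll":0,"fingers":30},{"travel":[1,-4,108],"roll":0,"fingers":30},{"travel":[1,-4,108],"roll":0,"fingers":30}]' 40; python3 -c "
from h import *
print(delta((.609,.312,.15)))"
```

```text
clock: 4.85
ee_pos: [0.4322, -0.1419, 0.0123]
tool_rot: [-0.002, 3.14, 0.0]
wrist_force: [-0.2, 1.6, 5.1]
finger_gap: 0.399
grasp_force: 39.3
[-177.4  453.8 -137.3]
```

```bash
python3 -m jog '[{"travel":[0,0,-30],"roll":0,"fingers":30},{"travel":[0,0,-70],"roll":0,"fingers":30},{"travel":[0,0,-110],"roll":0,"fingers":30},{"travel":[-15,38,-130],"roll":0,"fingers":30},{"travel":[-30,76,-137],"roll":0,"fingers":30},{"travel":[-45,114,-137],"roll":0,"fingers":30},{"travel":[-60,152,-137],"roll":0,"fingers":30},{"travel":[-75,190,-137],"roll":0,"fingers":30},{"travel":[-90,228,-137],"roll":0,"fingers":30},{"travel":[-105,266,-137],"roll":0,"fingers":30},{"travel":[-120,304,-137],"roll":0,"fingers":30},{"travel":[-135,342,-137],"roll":0,"fingers":30},{"travel":[-150,380,-137],"roll":0,"fingers":30},{"travel":[-165,418,-137],"roll":0,"fingers":30},{"travel":[-174,442,-137],"roll":0,"fingers":30},{"travel":[-177,454,-137],"roll":0,"fingers":30},{"travel":[-177,454,-137],"roll":0,"fingers":30},{"travel":[-177,454,-137],"roll":0,"fingers":30},{"travel":[-177,454,-137],"roll":0,"fingers":30}]'
python3 - <<'E'
from h import *
print(delta((.609,.312,.0165)))
fs=[]
for c in("side","top"):
    d=cams.read_camera(c);f=d["frame"];u=proj(d,(.609,.312,.06)).astype(int);x=max(u[0]-100,0);y=max(u[1]-100,0)
    fs.append(cv2.resize(f[y:y+200,x:x+200],None,fx=2,fy=2))
cv2.imwrite("pics/p1.png",np.hstack(fs))
E
```

```text
clock: 6.75
ee_pos: [0.6085, 0.3088, 0.1487]
tool_rot: [-0.003, -3.141, 0.003]
wrist_force: [0.7, -0.0, -0.8]
finger_gap: 0.394
grasp_force: 40.4
[ -0.5   3.5 132.2]
```

View pics/p1.png

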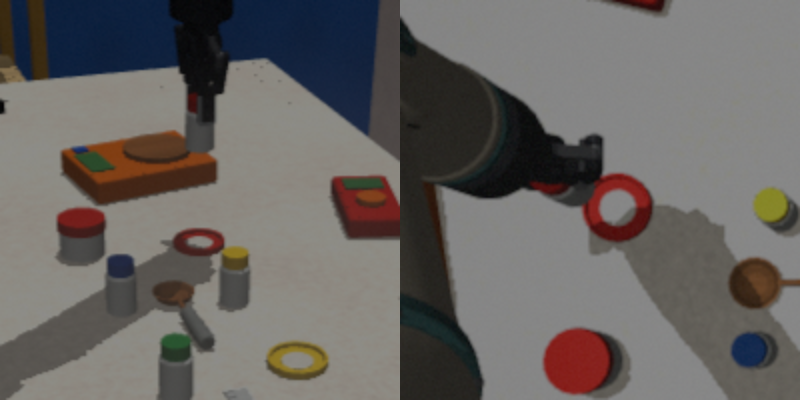

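The bottle is held upright, its base at (200,150) directly over the red dish (200,242) in the side crop. The offset in the top crop matches parallax. Lowering.

```bash
python3 -m jog '[{"travel":[0,2,40],"roll":0,"fingers":30},{"travel":[0,2,80],"roll":0,"fingers":30},{"travel":[0,2,105],"roll":0,"fingers":30},{"travel":[0,2,120],"roll":0,"fingers":30},{"travel":[0,2,127],"roll":0,"fingers":30},{"travel":[0,2,130],"roll":0,"fingers":30},{"travel":[0,2,130],"roll":0,"fingers":30},{"travel":[0,2,130],"roll":0,"fingers":30}]'
python3 - <<'E'
from h import *
print(delta((.609,.312,.0163)))
E
```

```text
clock: 7.65
ee_pos: [0.6095, 0.314, 0.0202]
tool_rot: [-0.0, 3.139, 0.002]
wrist_force: [0.2, -0.5, -0.6]
finger_gap: 0.397
grasp_force: 40.4
[ 0.5 -2.   3.9]
```

```bash
python3 -m jog '[{"travel":[0,0,1.5],"roll":0,"fingers":30},{"travel":[0,0,3],"roll":0,"fingers":30},{"travel":[0,0,4],"roll":0,"fingers":30},{"travel":[0,0,4],"roll":0,"fingers":30},{"travel":[0,0,4],"roll":0,"fingers":30}]'
```

```text
clock: 8.15
ee_pos: [0.6094, 0.3139, 0.0164]
tool_rot: [-0.0, 3.14, 0.001]
wrist_force: [-0.6, 0.3, 6.5]
finger_gap: 0.396
grasp_force: 41.1
```

```bash
python3 -m jog '[{"travel":[0,0,0],"roll":0,"fingers":45},{"travel":[0,0,0],"roll":0,"fingers":60},{"travel":[0,0,0],"roll":0,"fingers":75},{"travel":[0,0,0],"roll":0,"fingers":85},{"travel":[0,0,0],"roll":0,"fingers":85},{"travel":[0,0,0],"roll":0,"fingers":85},{"travel":[0,0,-20],"roll":0,"fingers":85},{"travel":[0,0,-60],"roll":0,"fingers":85},{"travel":[0,0,-100],"roll":0,"fingers":85},{"travel":[2,-40,-104],"roll":0,"fingers":85},{"travel":[4,-80,-104],"roll":0,"fingers":85},{"travel":[6,-120,-104],"roll":0,"fingers":85},{"travel":[10,-161,-104],"roll":0,"fingers":85},{"travel":[10,-161,-104],"roll":0,"fingers":85},{"travel":[10,-161,-104],"roll":0,"fingers":85},{"travel":[10,-161,-104],"roll":0,"fingers":85}]'
python3 - <<'E'
from h import *
print(delta((.599,.153,.012)))
fs=[]
for c in("side","top"):
    d=cams.read_camera(c);f=d["frame"];u=proj(d,(.609,.25,.03)).astype(int);x=max(u[0]-100,0);y=max(u[1]-100,0)
    fs.append(cv2.resize(f[y:y+200,x:x+200],None,fx=2,fy=2))
cv2.imwrite("pics/p2.png",np.hstack(fs))
E
```

```text
clock: 9.75
ee_pos: [0.5986, 0.1542, 0.1188]
tool_rot: [-0.003, 3.141, 0.002]
wrist_force: [-0.3, 1.1, 0.6]
finger_gap: 0.996
grasp_force: 0.0
[ -0.3  -1.4 106.8]
```

View pics/p2.png

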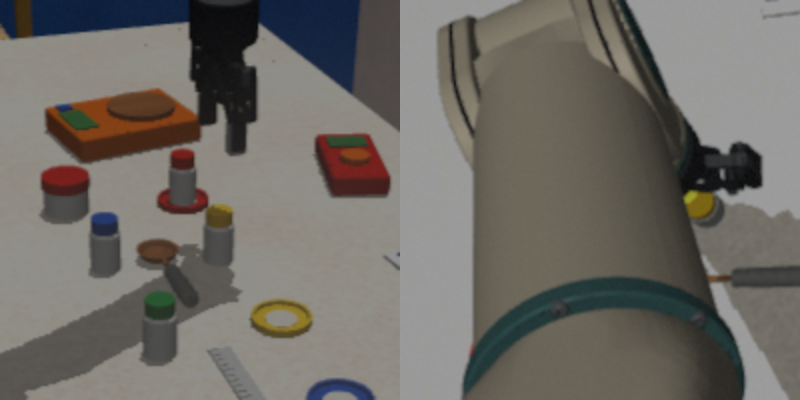

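The red bottle stands centred in the red dish at (182,180), and the gripper is above yellow at (218,235).

```bash
python3 -m jog '[{"travel":[0,-1,30],"roll":0,"fingers":85},{"travel":[0,-1,60],"roll":0,"fingers":85},{"travel":[0,-1,85],"roll":0,"fingers":85},{"travel":[0,-1,100],"roll":0,"fingers":85},{"travel":[0,-1,107],"roll":0,"fingers":85},{"travel":[0,-1,107],"roll":0,"fingers":85},{"travel":[0,-1,107],"roll":0,"fingers":30},{"travel":[0,-1,107],"roll":0,"fingers":30},{"travel":[0,-1,107],"roll":0,"fingers":30},{"travel":[0,-1,107],"roll":0,"fingers":30},{"travel":[0,-1,107],"roll":0,"fingers":30},{"travel":[0,-1,107],"roll":0,"fingers":30},{"travel":[0,-1,107],"roll":0,"fingers":30},{"travel":[0,-1,107],"roll":0,"fingers":30}]' 40; python3 -c "
from h import *
print(delta((.614,-.003,.10)))"
```

```text
clock: 11.25
ee_pos: [0.5994, 0.1517, 0.0129]
tool_rot: [-0.0, 3.14, 0.001]
wrist_force: [0.2, -0.3, 6.0]
finger_gap: 0.399
grasp_force: 39.4
[ -14.7 -154.7  -87.2]
```

```bash
python3 -m jog '[{"travel":[0,0,-30],"roll":0,"fingers":30},{"travel":[0,0,-65],"roll":0,"fingers":30},{"travel":[0,-10,-87],"roll":0,"fingers":30},{"travel":[-4,-45,-87],"roll":0,"fingers":30},{"travel":[-8,-85,-87],"roll":0,"fingers":30},{"travel":[-12,-125,-87],"roll":0,"fingers":30},{"travel":[-15,-150,-87],"roll":0,"fingers":30},{"travel":[-15,-155,-87],"roll":0,"fingers":30},{"travel":[-15,-155,-87],"roll":0,"fingers":30},{"travel":[-15,-155,-87],"roll":0,"fingers":30},{"travel":[-15,-155,-50],"roll":0,"fingers":30},{"travel":[-15,-155,-25],"roll":0,"fingers":30},{"travel":[-15,-155,-12],"roll":0,"fingers":30},{"travel":[-15,-155,-8],"roll":0,"fingers":30},{"travel":[-15,-155,-8],"roll":0,"fingers":30},{"travel":[-15,-155,-8],"roll":0,"fingers":30}]'
python3 - <<'E'
from h import *
print(delta((.614,-.003,.0169)))
fs=[]
for c in("side","top"):
    d=cams.read_camera(c);f=d["frame"];u=proj(d,(.61,.0,.03)).astype(int);x=max(u[0]-100,0);y=max(u[1]-100,0)
    fs.append(cv2.resize(f[y:y+200,x:x+200],None,fx=2,fy=2))
cv2.imwrite("pics/p3.png",np.hstack(fs))
E
```

```text
clock: 12.85
ee_pos: [0.6146, -0.003, 0.0208]
tool_rot: [-0.001, 3.14, 0.0]
wrist_force: [0.1, -0.1, 0.3]
finger_gap: 0.396
grasp_force: 40.2
[ 0.6 -0.   3.9]
```

View pics/p3.png

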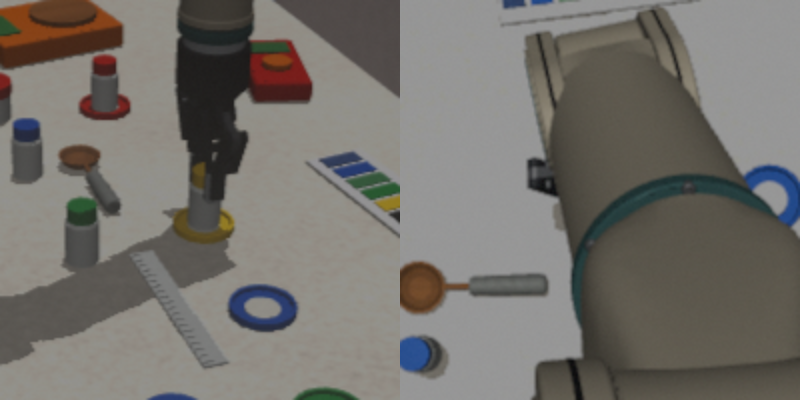

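The yellow bottle is centred in the yellow dish (204,220), just above the floor. I'll set it down, release it and move on to green.

```bash
python3 -m jog '[{"travel":[0,0,1.5],"roll":0,"fingers":30},{"travel":[0,0,3],"roll":0,"fingers":30},{"travel":[0,0,4],"roll":0,"fingers":30},{"travel":[0,0,4],"roll":0,"fingers":30},{"travel":[0,0,4],"roll":0,"fingers":45},{"travel":[0,0,4],"roll":0,"fingers":60},{"travel":[0,0,4],"roll":0,"fingers":75},{"travel":[0,0,4],"roll":0,"fingers":85},{"travel":[0,0,4],"roll":0,"fingers":85},{"travel":[0,0,4],"roll":0,"fingers":85},{"travel":[0,0,-20],"roll":0,"fingers":85},{"travel":[0,0,-60],"roll":0,"fingers":85},{"travel":[0,0,-100],"roll":0,"fingers":85},{"travel":[40,-4,-100],"roll":0,"fingers":85},{"travel":[80,-8,-100],"roll":0,"fingers":85},{"travel":[120,-12,-100],"roll":0,"fingers":85},{"travel":[143,-15,-100],"roll":0,"fingers":85},{"travel":[143,-15,-100],"roll":0,"fingers":85},{"travel":[143,-15,-100],"roll":0,"fingers":85},{"travel":[143,-15,-100],"roll":0,"fingers":85}]'
python3 - <<'E'
from h import *
print(delta((.471,-.018,.012)))
fs=[]
for c in("side","top"):
    d=cams.read_camera(c);f=d["frame"];u=proj(d,(.53,.0,.03)).astype(int);x=max(u[0]-100,0);y=max(u[1]-100,0)
    fs.append(cv2.resize(f[y:y+200,x:x+200],None,fx=2,fy=2))
cv2.imwrite("pics/p4.png",np.hstack(fs))
E
```

```text
clock: 14.95
ee_pos: [0.4723, -0.0183, 0.1199]
tool_rot: [-0.0, 3.139, 0.0]
wrist_force: [0.0, -0.6, 1.3]
finger_gap: 0.992
grasp_force: 0.0
[  1.5   0.3 107.9]
```

View pics/p4.png

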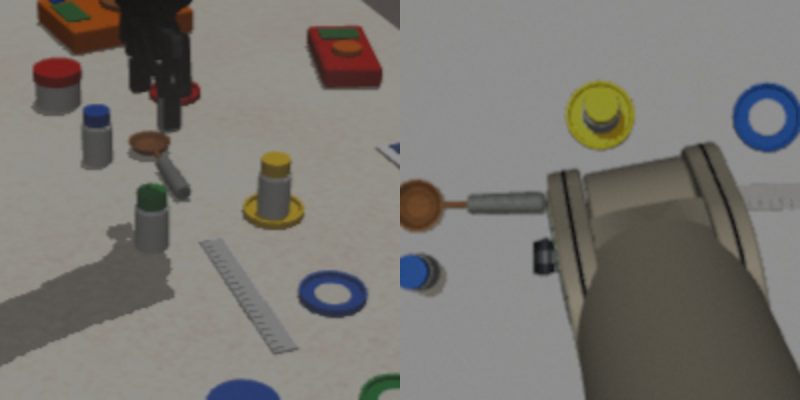

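Yellow stands in its dish (274,190 side; 602,110 top), and the gripper is over green (152,215).

```bash
python3 -m jog '[{"travel":[1,0,30],"roll":0,"fingers":85},{"travel":[1,0,60],"roll":0,"fingers":85},{"travel":[1,0,85],"roll":0,"fingers":85},{"travel":[1,0,100],"roll":0,"fingers":85},{"travel":[1,0,107],"roll":0,"fingers":85},{"travel":[1,0,107],"roll":0,"fingers":85},{"travel":[1,0,107],"roll":0,"fingers":30},{"travel":[1,0,107],"roll":0,"fingers":30},{"travel":[1,0,107],"roll":0,"fingers":30},{"travel":[1,0,107],"roll":0,"fingers":30},{"travel":[1,0,107],"roll":0,"fingers":30},{"travel":[1,0,107],"roll":0,"fingers":30},{"travel":[1,0,107],"roll":0,"fingers":30},{"travel":[1,0,107],"roll":0,"fingers":30}]' 40; python3 -c "
from h import *
print(delta((.592,-.332,.12)))"
```

```text
clock: 16.45
ee_pos: [0.4702, -0.0185, 0.0137]
tool_rot: [-0.0, 3.14, 0.0]
wrist_force: [-0.9, 0.5, 6.9]
finger_gap: 0.393
grasp_force: 39.1
[-121.9 -313.5 -106.1]
```

```bash
python3 -m jog '[{"travel":[0,0,-30],"roll":0,"fingers":30},{"travel":[0,0,-70],"roll":0,"fingers":30},{"travel":[-5,-12,-100],"roll":0,"fingers":30},{"travel":[-20,-50,-106],"roll":0,"fingers":30},{"travel":[-36,-92,-106],"roll":0,"fingers":30},{"travel":[-52,-134,-106],"roll":0,"fingers":30},{"travel":[-68,-176,-106],"roll":0,"fingers":30},{"travel":[-84,-218,-106],"roll":0,"fingers":30},{"travel":[-100,-258,-106],"roll":0,"fingers":30},{"travel":[-114,-294,-106],"roll":0,"fingers":30},{"travel":[-122,-313.5,-106],"roll":0,"fingers":30},{"travel":[-122,-313.5,-106],"roll":0,"fingers":30},{"travel":[-122,-313.5,-106],"roll":0,"fingers":30},{"travel":[-122,-313.5,-80],"roll":0,"fingers":30},{"travel":[-122,-313.5,-45],"roll":0,"fingers":30},{"travel":[-122,-313.5,-22],"roll":0,"fingers":30},{"travel":[-122,-313.5,-12],"roll":0,"fingers":30},{"travel":[-122,-313.5,-8],"roll":0,"fingers":30},{"travel":[-122,-313.5,-8],"roll":0,"fingers":30},{"travel":[-122,-313.5,-8],"roll":0,"fingers":30}]'
python3 - <<'E'
from h import *
print(delta((.592,-.332,.0177)))
fs=[]
for c in("side","top"):
    d=cams.read_camera(c);f=d["frame"];u=proj(d,(.59,-.33,.03)).astype(int);x=max(u[0]-100,0);y=max(u[1]-100,0)
    fs.append(cv2.resize(f[y:y+200,x:x+200],None,fx=2,fy=2))
cv2.imwrite("pics/p5.png",np.hstack(fs))
E
```

```text
clock: 18.45
ee_pos: [0.5927, -0.3322, 0.0222]
tool_rot: [-0.001, 3.139, -0.001]
wrist_force: [0.1, -0.1, -0.7]
finger_gap: 0.391
grasp_force: 40.2
[0.7 0.2 4.5]
```

View pics/p5.png

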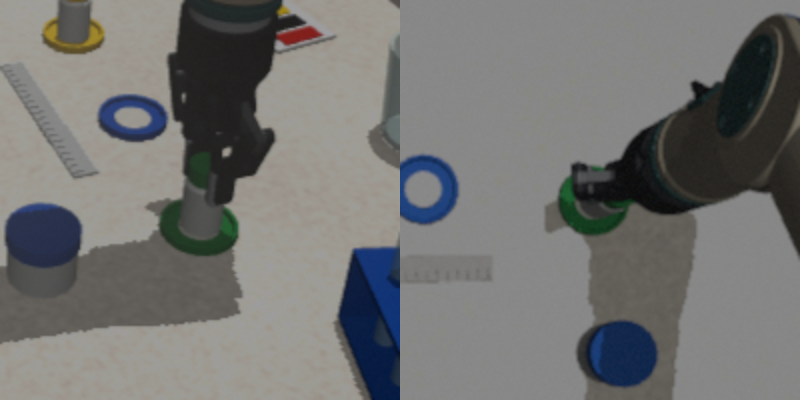

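The green bottle is centred over the green dish (200,225). Setting it down and releasing.

```bash
python3 -m jog '[{"travel":[0,0,1.5],"roll":0,"fingers":30},{"travel":[0,0,3],"roll":0,"fingers":30},{"travel":[0,0,4.5],"roll":0,"fingers":30},{"travel":[0,0,4.5],"roll":0,"fingers":30},{"travel":[0,0,4.5],"roll":0,"fingers":45},{"travel":[0,0,4.5],"roll":0,"fingers":60},{"travel":[0,0,4.5],"roll":0,"fingers":75},{"travel":[0,0,4.5],"roll":0,"fingers":85},{"travel":[0,0,4.5],"roll":0,"fingers":85},{"travel":[0,0,4.5],"roll":0,"fingers":85},{"travel":[0,0,-20],"roll":0,"fingers":85},{"travel":[0,0,-60],"roll":0,"fingers":85},{"travel":[0,0,-100],"roll":0,"fingers":85},{"travel":[0,0,-100],"roll":0,"fingers":85},{"travel":[0,0,-100],"roll":0,"fingers":85}]'; python3 -m jog '[{"travel":[10,42,0],"roll":0,"fingers":85},{"travel":[20,84,0],"roll":0,"fingers":85},{"travel":[30,126,0],"roll":0,"fingers":85},{"travel":[40,168,0],"roll":0,"fingers":85},{"travel":[50,210,0],"roll":0,"fingers":85},{"travel":[60,252,0],"roll":0,"fingers":85},{"travel":[70,294,0],"roll":0,"fingers":85},{"travel":[80,336,0],"roll":0,"fingers":85},{"travel":[90,378,0],"roll":0,"fingers":85},{"travel":[100,420,0],"roll":0,"fingers":85},{"travel":[110,462,0],"roll":0,"fingers":85},{"travel":[120,490,0],"roll":0,"fingers":85},{"travel":[125,509,0],"roll":0,"fingers":85},{"travel":[125,509,0],"roll":0,"fingers":85},{"travel":[125,509,0],"roll":0,"fingers":85},{"travel":[125,509,0],"roll":0,"fingers":85}]'
python3 - <<'E'
from h import *
print(delta((.467,.177,.012)))
d=cams.read_camera("side");cv2.imwrite("pics/p6.png",d["frame"])
E
```

```text
clock: 20.05
ee_pos: [0.5922, -0.3324, 0.1219]
tool_rot: [-0.0, 3.14, -0.002]
wrist_force: [-0.5, 0.3, -0.4]
finger_gap: 0.998
grasp_force: 0.0
clock: 21.65
ee_pos: [0.4665, 0.1751, 0.1201]
tool_rot: [-0.003, -3.14, 0.002]
wrist_force: [0.5, 0.4, 0.2]
finger_gap: 0.997
grasp_force: 0.0
[ -0.6   2.1 108.1]
```

View pics/p6.png

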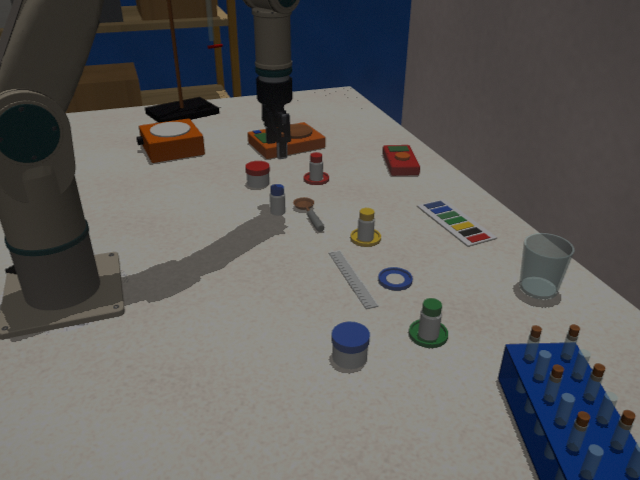

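Red (316,170), yellow (366,228) and green (430,325) all stand in their dishes, and the gripper is over blue (278,200).

```bash
python3 -m jog '[{"travel":[0,1,30],"roll":0,"fingers":85},{"travel":[0,1,60],"roll":0,"fingers":85},{"travel":[0,1,85],"roll":0,"fingers":85},{"travel":[0,1,100],"roll":0,"fingers":85},{"travel":[0,1,107],"roll":0,"fingers":85},{"travel":[0,1,107],"roll":0,"fingers":85},{"travel":[0,1,107],"roll":0,"fingers":30},{"travel":[0,1,107],"roll":0,"fingers":30},{"travel":[0,1,107],"roll":0,"fingers":30},{"travel":[0,1,107],"roll":0,"fingers":30},{"travel":[0,1,107],"roll":0,"fingers":30},{"travel":[0,1,107],"roll":0,"fingers":30},{"travel":[0,1,107],"roll":0,"fingers":30},{"travel":[0,1,107],"roll":0,"fingers":30}]' 40; python3 -c "
from h import *
print(delta((.608,-.166,.15)))"
```

```text
clock: 23.1
ee_pos: [0.4672, 0.1781, 0.0147]
tool_rot: [-0.0, 3.14, 0.001]
wrist_force: [-1.0, -1.1, 5.6]
finger_gap: 0.391
grasp_force: 39.2
[-141.  -344.  -135.3]
```

```bash
python3 -m jog '[{"travel":[0,0,-35],"roll":0,"fingers":30},{"travel":[0,0,-75],"roll":0,"fingers":30},{"travel":[0,0,-110],"roll":0,"fingers":30},{"travel":[-15,-36,-130],"roll":0,"fingers":30},{"travel":[-31,-76,-135],"roll":0,"fingers":30},{"travel":[-47,-116,-135],"roll":0,"fingers":30},{"travel":[-63,-156,-135],"roll":0,"fingers":30},{"travel":[-79,-196,-135],"roll":0,"fingers":30},{"travel":[-95,-236,-135],"roll":0,"fingers":30},{"travel":[-111,-276,-135],"roll":0,"fingers":30},{"travel":[-127,-316,-135],"roll":0,"fingers":30},{"travel":[-141,-344,-135],"roll":0,"fingers":30},{"travel":[-141,-344,-135],"roll":0,"fingers":30},{"travel":[-141,-344,-100],"roll":0,"fingers":30},{"travel":[-141,-344,-65],"roll":0,"fingers":30},{"travel":[-141,-344,-35],"roll":0,"fingers":30},{"travel":[-141,-344,-18],"roll":0,"fingers":30},{"travel":[-141,-344,-8],"roll":0,"fingers":30},{"travel":[-141,-344,-8],"roll":0,"fingers":30},{"travel":[-141,-344,-8],"roll":0,"fingers":30}]'
python3 - <<'E'
from h import *
print(delta((.608,-.166,.0187)))
fs=[]
for c in("side","top"):
    d=cams.read_camera(c);f=d["frame"];u=proj(d,(.608,-.166,.03)).astype(int);x=max(u[0]-100,0);y=max(u[1]-100,0)
    fs.append(cv2.resize(f[y:y+200,x:x+200],None,fx=2,fy=2))
cv2.imwrite("pics/p7.png",np.hstack(fs))
E
```

```text
clock: 25.1
ee_pos: [0.6082, -0.1657, 0.0226]
tool_rot: [-0.001, 3.14, -0.0]
wrist_force: [0.6, 0.8, -0.2]
finger_gap: 0.391
grasp_force: 40.2
[ 0.2 -0.3  3.9]
```

View pics/p7.png

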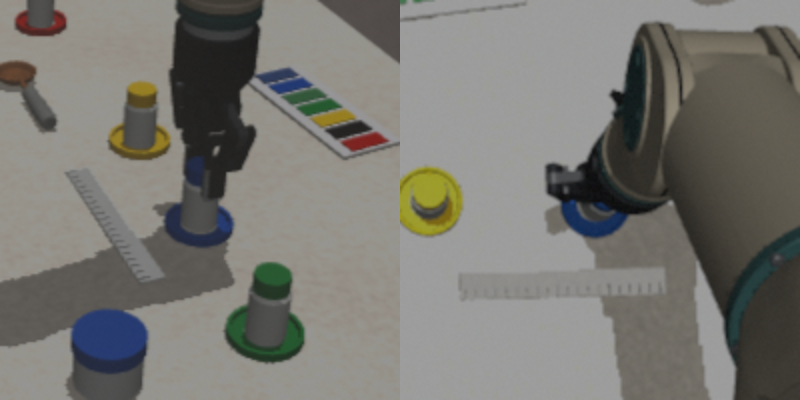

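Blue is centred over its dish (200,220). Setting it down, releasing, and retreating upward.

```bash
python3 -m jog '[{"travel":[0,0,1.5],"roll":0,"fingers":30},{"travel":[0,0,3],"roll":0,"fingers":30},{"travel":[0,0,4],"roll":0,"fingers":30},{"travel":[0,0,4],"roll":0,"fingers":30},{"travel":[0,0,4],"roll":0,"fingers":45},{"travel":[0,0,4],"roll":0,"fingers":60},{"travel":[0,0,4],"roll":0,"fingers":75},{"travel":[0,0,4],"roll":0,"fingers":85},{"travel":[0,0,4],"roll":0,"fingers":85},{"travel":[0,0,4],"roll":0,"fingers":85},{"travel":[0,0,-20],"roll":0,"fingers":85},{"travel":[0,0,-60],"roll":0,"fingers":85},{"travel":[0,0,-100],"roll":0,"fingers":85},{"travel":[0,0,-140],"roll":0,"fingers":85},{"travel":[0,0,-170],"roll":0,"fingers":85},{"travel":[0,0,-170],"roll":0,"fingers":85},{"travel":[0,0,-170],"roll":0,"fingers":85}]'
python3 - <<'E'
from h import *
d=cams.read_camera("side");cv2.imwrite("pics/p8.png",d["frame"])
E
```

```text
clock: 26.9
ee_pos: [0.6076, -0.1661, 0.1922]
tool_rot: [-0.0, 3.141, -0.001]
wrist_force: [-0.7, -0.2, -0.6]
finger_gap: 0.992
grasp_force: 0.0
```

View pics/p8.png

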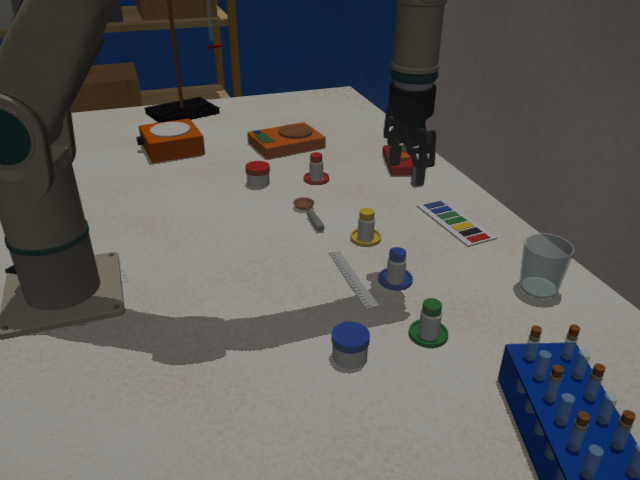

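All four bottles stand in their dishes (316,170; 366,228; 397,268; 430,325), both jars are where they were (258,175; 350,345), and the gripper is clear.

```bash
python3 -c "
from plant import job
print(job.close_job())"
```

```text
the job is handed in; nothing more can be done
None
```

The job is handed in: the four bottles stand upright in their matching dishes, placed in the order red, yellow, green, blue, with both jars left where they were, at about 27 s on the robot's clock.

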